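Feel for loose tuning pegs

ROBOT

A 6-joint arm with a two-finger parallel gripper is mounted at the origin on a cart in front of the work surface, level with it; the furniture and walls round the work are solid. World frame = base frame: x ahead of the robot, y to its left, z up, the work surface at z = 0. Lengths are in m, angles in rad, forces in N, time in s.
With the tool pointing down it reaches from about 0.375 to 0.9 m from the base axis. Payload 3.1 kg.
Tool frame: the origin (TCP) lies at the centre of the arm's flange, where the gripper is bolted on; the fingertips stand 182 mm ahead of it and the grasp point (between the pads) lies 164 mm ahead of it; z points along the fingers, y is the line along which they close (so a half turn about z gives the same grasp; the last joint's range is limited). The gripper opens to 87 mm and grips with 3 to 60 N. Pads are 19 mm wide; open, the fingers measure 117 mm over their backs; the gripper's body (75 mm by 190 mm) begins 51 mm behind the grasp point.
Start: joints at [-1.498, 0.527, 1.433, -0, 1.181, -0.178], TCP at [0.156, -0.605, 0.405] pointing down, gripper open.
Joint ranges: [-3.08, 3.08], [-0.75, 2.2], [0.22, 2.44], [-1.43, 4.57], [0, 2.65], [-2.85, 2.85]. Speed limits (rad/s): [2.79, 2.79, 3.14, 3.14, 3.14, 3.14].

INTERFACE

Orientations are given as a unit quaternion [w, x, y, z].
In Python, from workcell import manip, vision, job_done gives the robot as it stands.
- The arm moves only by the tool drive_tool, never from a script. Its argument "increments" is text: rows parted by semicolons, each of 6 numbers parted by spaces: the shift along the world's x, y, z in a scale on which 1.0 is 25 cm, then the turn, a rotation vector about the world's x, y, z in shares of 90 degrees (1.0 is 90 degrees). A call has 1 to 5 rows; each row is the pose to reach, as a shift and turn from the pose commanded when the call began; what a row does not reach only later rows make up. A row lasts 1/10 s, in which the tool goes at most 50 mm and 8.59 degrees, less where a joint would pass 70% of its speed; a pose out of reach is approached as far as the arm can. A call with a gripper value outside its range is refused whole. "jaw" is the opening, from -1 (shut) to 1 (fully open), set as the call begins (left out, the last holds). The fingers move at their own pace and stop on an object; "grip_force" is the grip in N (left out, the last holds). Time passes only in rows, so rows that repeat a pose let the fingers close. It gives the time, the measured TCP pose, the force, the opening and the grip force at its end, in the units of the state.
- manip.read_state(): the state, without advancing time (a new reading comes with each control period).
- vision.grab_frame(name): name is "side" or "top" or "wrist"; returns the picture (420x560x3 uint8, red, green, blue); there is no depth.
- vision.camera_params(name): a dict with "fx", "fy", "cx", "cy" (pixels), "position" and "rotation" of the camera in the world. Camera axes: x right, y down, z forward; pixel columns grow to the right and rows downward; lengths in m; the calibration is good to about 2 mm. A picture is of the moment at which its call begins: read the wrist's pose just before it. camera_params takes no time and is no camera call; for the wrist camera it gives the pose at the moment of the call.
- job_done(): hands the job in; it is judged then, once.
The state is a dict: "t": time; "q": joint angles; "joint_vel": joint speeds; "joint_efforts": joint torques, N m; "eef_pos": TCP position; "tool_rot": TCP orientation; "ft_force": force on the tool from outside, world axes, zero at the start; "torque": the same for the moment, N m; "gripper_width": opening from 0.0 (shut) to 1.0 (fully open); "grip_force": force on a finger pad.
Only numpy, scipy, OpenCV 4.12 (cv2) and the standard library are available. Lean on these libraries where they do the work, as an engineer would, in place of code of your own. Each camera call takes 0.05 s, during which the arm holds its last target. There are 200 camera calls.

TASK

Two of the four wooden pegs in this bass headstock are the thin kind and sit loose in their holes, which cannot be seen: rock the pegs gently from side to side where they sit, without forcing them against the wood, and feel which two have play. Draw those two and stand each fully home, unforced, in a well of the thin-peg rack; the two firm pegs end seated in their own holes and the other things on the bench stay where they are.

Things in the scene. Friction and masses are not known exactly. Their poses are not given: they have to be found in the camera images.
- headstock: headstock and neck blank of a bass, brown wood, lying back side up, strapped to cork-faced rests on the bench; does not move. Origin on the bench under the middle of the headstock, x along the neck (away from the headstock's free end), z up. Headstock 202 x 109 x 30 mm, upper face 85 mm above the bench. The pegs' x axes lie within 0.3 rad of the headstock's x
- headstock_face (a point): middle of the headstock's upper face, axes as the headstock's; four tapering holes, at (+-38, +-33) mm in x, y from here, 14.5 mm wide at the face, 11.5 mm below, a peg in each. A thick shank (13.9 mm under the collar) fills its hole to 0.6 mm: gripped and pushed sideways with 4 N it stops at once. A thin one (10.4 mm) is loose: it shifts freely 2 mm each way, then stops
- rack: pale wooden peg rack, a block 206 x 48 x 60 mm, fixed to the bench, with a row of four round wells, all empty, bored for thin pegs only. Origin on the bench under its middle, x along the row, z up; upper face 60 mm above the bench. A peg is home in a well with its collar on that face
- well_1 (a point): centre of the mouth of the rack's well 1 (at -73.5 mm along the rack's x), on its upper face; the well is straight, 11.4 mm wide and 50 mm deep: a thin peg goes fully home, a thick one sticks far out
- well_2 (a point): centre of the mouth of the rack's well 2 (at -24.5 mm along the rack's x), on its upper face; the well is straight, 11.4 mm wide and 50 mm deep: a thin peg goes fully home, a thick one sticks far out
- well_3 (a point): centre of the mouth of the rack's well 3 (at 24.5 mm along the rack's x), on its upper face; the well is straight, 11.4 mm wide and 50 mm deep: a thin peg goes fully home, a thick one sticks far out
- well_4 (a point): centre of the mouth of the rack's well 4 (at 73.5 mm along the rack's x), on its upper face; the well is straight, 11.4 mm wide and 50 mm deep: a thin peg goes fully home, a thick one sticks far out
- peg_1: dark-wood peg, four alike to the eye, some 35 g. Origin on its axis under the collar (22 mm across, 6 thick), z up. Flat thumb-piece 14 to 40 mm above the origin, 26 wide along the peg's x, 10 thick along y: grip its flats, closing along y, 27 mm above the origin. Hidden tapered shank to 44 mm below, 4.4 mm thinner at its tip. Starts upright in a headstock hole, collar on the wood, not glued
- peg_2: dark-wood peg, four alike to the eye, some 35 g. Origin on its axis under the collar (22 mm across, 6 thick), z up. Flat thumb-piece 14 to 40 mm above the origin, 26 wide along the peg's x, 10 thick along y: grip its flats, closing along y, 27 mm above the origin. Hidden tapered shank to 44 mm below, 4.4 mm thinner at its tip. Starts upright in a headstock hole, collar on the wood, not glued
- peg_3: dark-wood peg, four alike to the eye, some 35 g. Origin on its axis under the collar (22 mm across, 6 thick), z up. Flat thumb-piece 14 to 40 mm above the origin, 26 wide along the peg's x, 10 thick along y: grip its flats, closing along y, 27 mm above the origin. Hidden tapered shank to 44 mm below, 4.4 mm thinner at its tip. Starts upright in a headstock hole, collar on the wood, not glued
- peg_4: dark-wood peg, four alike to the eye, some 35 g. Origin on its axis under the collar (22 mm across, 6 thick), z up. Flat thumb-piece 14 to 40 mm above the origin, 26 wide along the peg's x, 10 thick along y: grip its flats, closing along y, 27 mm above the origin. Hidden tapered shank to 44 mm below, 4.4 mm thinner at its tip. Starts upright in a headstock hole, collar on the wood, not glued
- small_block: small reddish hardwood block, 42 x 36 x 14 mm, lying on the bench between the robot and the neck; bystander; origin at the centre of its underside
- bone_a: bone nut blank, 10 x 58 x 10 mm, lying behind the work; bystander; origin at the centre of its underside
- bone_b: bone nut blank, 10 x 54 x 10 mm, lying behind the work; bystander; origin at the centre of its underside

How it is judged:
At the end, for the whole second after the job is handed in: two pegs stand in wells of the rack, collar on its face (within 3 mm), upright within 0.1 rad and within 5 mm of a well's centre; the other two are seated in their own holes of the headstock (within 4 mm of where they stood, collar down within 2.5 mm, upright within 0.06 rad); all at rest and let go (((z of peg_1 in the frame of rack between 0.057 and 0.063 m and angle between each of peg_1, peg_2's own z axis and vertical below 0.1 rad and (horizontal distance between peg_1 and well_1 below 0.005 m or horizontal distance between peg_1 and well_2 below 0.005 m or horizontal distance between peg_1 and well_3 below 0.005 m or horizontal distance between peg_1 and well_4 below 0.005 m) and z of peg_2 in the frame of rack between 0.057 and 0.063 m and (horizontal distance between peg_2 and well_1 below 0.005 m or horizontal distance between peg_2 and well_2 below 0.005 m or horizontal distance between peg_2 and well_3 below 0.005 m or horizontal distance between peg_2 and well_4 below 0.005 m) and z of peg_3 in the frame of headstock between 0.083 and 0.0875 m and angle between each of peg_3, peg_4's own z axis and vertical below 0.06 rad and distance of each of peg_3, peg_4 from where it was at the start of the episode below 0.004 m and z of peg_4 in the frame of headstock between 0.083 and 0.0875 m) or (z of peg_1 in the frame of rack between 0.057 and 0.063 m and angle between each of peg_1, peg_3's own z axis and vertical below 0.1 rad and (horizontal distance between peg_1 and well_1 below 0.005 m or horizontal distance between peg_1 and well_2 below 0.005 m or horizontal distance between peg_1 and well_3 below 0.005 m or horizontal distance between peg_1 and well_4 below 0.005 m) and z of peg_3 in the frame of rack between 0.057 and 0.063 m and (horizontal distance between peg_3 and well_1 below 0.005 m or horizontal distance between peg_3 and well_2 below 0.005 m or horizontal distance between peg_3 and well_3 below 0.005 m or horizontal distance between peg_3 and well_4 below 0.005 m) and z of peg_2 in the frame of headstock between 0.083 and 0.0875 m and angle between each of peg_2, peg_4's own z axis and vertical below 0.06 rad and distance of each of peg_2, peg_4 from where it was at the start of the episode below 0.004 m and z of peg_4 in the frame of headstock between 0.083 and 0.0875 m) or (z of peg_1 in the frame of rack between 0.057 and 0.063 m and angle between each of peg_1, peg_4's own z axis and vertical below 0.1 rad and (horizontal distance between peg_1 and well_1 below 0.005 m or horizontal distance between peg_1 and well_2 below 0.005 m or horizontal distance between peg_1 and well_3 below 0.005 m or horizontal distance between peg_1 and well_4 below 0.005 m) and z of peg_4 in the frame of rack between 0.057 and 0.063 m and (horizontal distance between peg_4 and well_1 below 0.005 m or horizontal distance between peg_4 and well_2 below 0.005 m or horizontal distance between peg_4 and well_3 below 0.005 m or horizontal distance between peg_4 and well_4 below 0.005 m) and z of peg_2 in the frame of headstock between 0.083 and 0.0875 m and angle between each of peg_2, peg_3's own z axis and vertical below 0.06 rad and distance of each of peg_2, peg_3 from where it was at the start of the episode below 0.004 m and z of peg_3 in the frame of headstock between 0.083 and 0.0875 m) or (z of peg_2 in the frame of rack between 0.057 and 0.063 m and angle between each of peg_2, peg_3's own z axis and vertical below 0.1 rad and (horizontal distance between peg_2 and well_1 below 0.005 m or horizontal distance between peg_2 and well_2 below 0.005 m or horizontal distance between peg_2 and well_3 below 0.005 m or horizontal distance between peg_2 and well_4 below 0.005 m) and z of peg_3 in the frame of rack between 0.057 and 0.063 m and (horizontal distance between peg_3 and well_1 below 0.005 m or horizontal distance between peg_3 and well_2 below 0.005 m or horizontal distance between peg_3 and well_3 below 0.005 m or horizontal distance between peg_3 and well_4 below 0.005 m) and z of peg_1 in the frame of headstock between 0.083 and 0.0875 m and angle between each of peg_1, peg_4's own z axis and vertical below 0.06 rad and distance of each of peg_1, peg_4 from where it was at the start of the episode below 0.004 m and z of peg_4 in the frame of headstock between 0.083 and 0.0875 m) or (z of peg_2 in the frame of rack between 0.057 and 0.063 m and angle between each of peg_2, peg_4's own z axis and vertical below 0.1 rad and (horizontal distance between peg_2 and well_1 below 0.005 m or horizontal distance between peg_2 and well_2 below 0.005 m or horizontal distance between peg_2 and well_3 below 0.005 m or horizontal distance between peg_2 and well_4 below 0.005 m) and z of peg_4 in the frame of rack between 0.057 and 0.063 m and (horizontal distance between peg_4 and well_1 below 0.005 m or horizontal distance between peg_4 and well_2 below 0.005 m or horizontal distance between peg_4 and well_3 below 0.005 m or horizontal distance between peg_4 and well_4 below 0.005 m) and z of peg_1 in the frame of headstock between 0.083 and 0.0875 m and angle between each of peg_1, peg_3's own z axis and vertical below 0.06 rad and distance of each of peg_1, peg_3 from where it was at the start of the episode below 0.004 m and z of peg_3 in the frame of headstock between 0.083 and 0.0875 m) or (z of peg_3 in the frame of rack between 0.057 and 0.063 m and angle between each of peg_3, peg_4's own z axis and vertical below 0.1 rad and (horizontal distance between peg_3 and well_1 below 0.005 m or horizontal distance between peg_3 and well_2 below 0.005 m or horizontal distance between peg_3 and well_3 below 0.005 m or horizontal distance between peg_3 and well_4 below 0.005 m) and z of peg_4 in the frame of rack between 0.057 and 0.063 m and (horizontal distance between peg_4 and well_1 below 0.005 m or horizontal distance between peg_4 and well_2 below 0.005 m or horizontal distance between peg_4 and well_3 below 0.005 m or horizontal distance between peg_4 and well_4 below 0.005 m) and z of peg_1 in the frame of headstock between 0.083 and 0.0875 m and angle between each of peg_1, peg_2's own z axis and vertical below 0.06 rad and distance of each of peg_1, peg_2 from where it was at the start of the episode below 0.004 m and z of peg_2 in the frame of headstock between 0.083 and 0.0875 m)) and linear speed of each of peg_1, peg_2, peg_3, peg_4 below 0.02 m/s and contact force between the fingers and peg_1 below 0.05 N and contact force between the fingers and peg_2 below 0.05 N and contact force between the fingers and peg_3 below 0.05 N and contact force between the fingers and peg_4 below 0.05 N); the robot touches nothing.
It fails at once if a peg is forced against the headstock with more than 20 N (contact force between any of peg_1, peg_2, peg_3, peg_4 and headstock above 20 N).
It fails at once if a peg is forced against the rack with more than 40 N (contact force between any of peg_1, peg_2, peg_3, peg_4 and rack above 40 N).
It fails at once if a bystander (small block, bone blanks) is moved more than 20 mm (distance of any of small_block, bone_a, bone_b from where it was at the start of the episode above 0.02 m).
It also fails if it takes over 72 s, if anything falls off the work surface, if the arm or the gripper's body presses on something with over 40 N, if the wrist force passes 120 N, or if a joint passes its speed limit or range.

## Working session

There is one attempt and no reset: what is moved stays moved. The work goes in short steps, Python scripts to look and compute and a tool call to move; the robot and the scene stay as the last step left them, time stands still between calls to the robot, and variables do not carry over. Pictures are saved under pics/ and viewed, at most 10 in all, crops included, and the job is handed in when it is done.

Besides the shell and the picture viewer there is one more tool, called after ">>>" as name(argument=value, ...) on one line, values as JSON. drive_tool: Moves the arm, as the interface text tells. Its arguments: {"type":"object","properties":{"increments":{"type":"string"},"jaw":{"type":"number"},"grip_force":{"type":"number"}},"required":["increments"]}

```bash
mkdir -p pics; python3 - <<'E'
from workcell import manip, vision
import cv2
for n in ("top","side"):
    im=vision.grab_frame(n); cv2.imwrite(f"pics/{n}0.png",cv2.resize(im[:,:,::-1],(784,588),interpolation=cv2.INTER_CUBIC))
    cv2.imwrite(f"pics/raw_{n}0.png",im[:,:,::-1])
    print(n,vision.camera_params(n))
s=manip.read_state();print(s)
E
```

```text
top {'fx': 443.3413405127114, 'fy': 443.3413405127114, 'cx': 280.80143775966417, 'cy': 212.2868069355853, 'position': array([ 0.34063196, -0.02595774,  1.06383211]), 'rotation': array([ 0.07017627, -0.68027118,  0.72602685, -0.0720515 ])}
side {'fx': 488.53371275826544, 'fy': 488.53371275826544, 'cx': 263.9785790888378, 'cy': 215.03729878425557, 'position': array([0.24921063, 0.45332045, 1.06070414]), 'rotation': array([ 0.07234085, -0.24576265,  0.93459685, -0.24677166])}
{'t': 0.1, 'q': array([-1.49749837e+00,  5.28324848e-01,  1.43376369e+00, -2.06215884e-05,
        1.18141166e+00, -1.78521344e-01]), 'joint_vel': array([-1.19851573e-04, -1.74352952e-03, -1.87558959e-03,  3.93295589e-05,
       -1.48330014e-03,  3.03486234e-04]), 'joint_efforts': array([ 1.82640115e-04, -4.40986884e+01, -1.77151179e+01,  6.35734177e-02,
        5.33962506e-02, -4.15778038e-05]), 'eef_pos': array([ 0.15571894, -0.60496724,  0.40390221]), 'tool_rot': array([-9.52956603e-04,  9.92082902e-01,  1.25581069e-01,  4.06345398e-05]), 'ft_force': array([-0.08693713, -0.17708786, -0.27460011]), 'torque': array([ 0.05623214, -0.00549299, -0.01869339]), 'grip_force': 0.0, 'gripper_width': 0.9963822361004487}
```

View pics/top0.png

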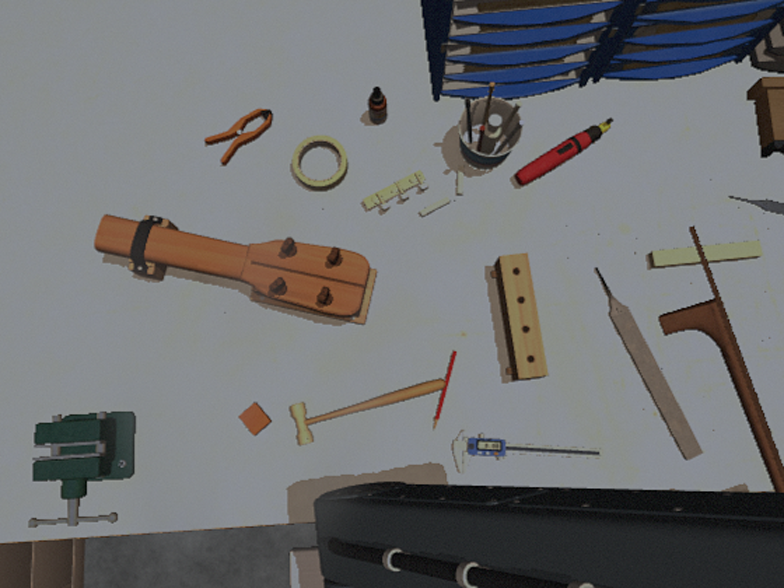

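View pics/side0.png

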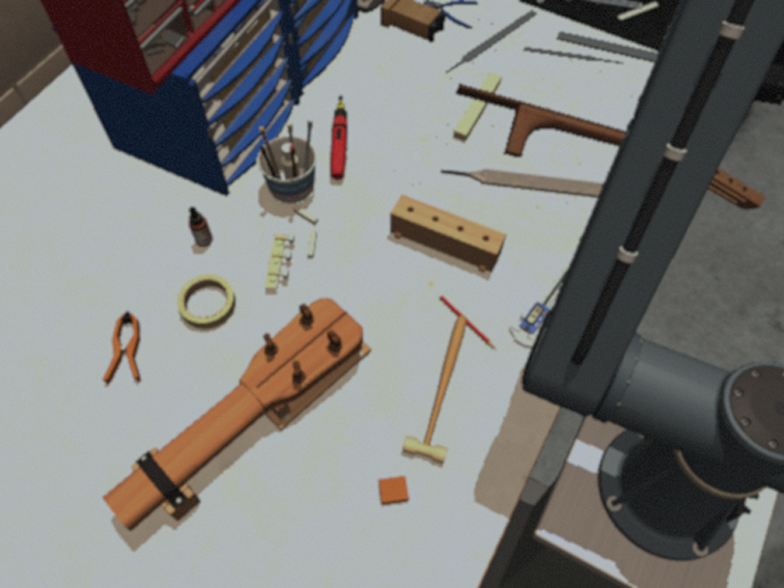

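The top view shows four pegs at about (290,243), (335,256), (278,286) and (325,296). The rack wells are at (516,271) to (530,359), in ×1.4 pixels. The next picture is an enlarged crop.

```bash
python3 - <<'E'
import cv2,numpy as np
t=cv2.imread("pics/raw_top0.png"); s=cv2.imread("pics/raw_side0.png")
# top: headstock x170-270,y160-235 ; rack x345-395,y175-275
a=cv2.resize(t[160:235,170:270],None,fx=4,fy=4,interpolation=cv2.INTER_CUBIC)   #400x300
b=cv2.resize(t[175:275,345:400],None,fx=3,fy=3,interpolation=cv2.INTER_CUBIC)   #165x300
c=cv2.resize(s[205:280,170:270],None,fx=4,fy=4,interpolation=cv2.INTER_CUBIC)
d=cv2.resize(s[135:195,275:365],None,fx=4,fy=4,interpolation=cv2.INTER_CUBIC)   #360x240
o=np.zeros((600,800,3),np.uint8)
o[:300,:400]=a;o[:300,420:585]=b;o[300:,:400]=c;o[300:540,420:780]=d
cv2.imwrite("pics/crop1.png",np.clip(o*1.4,0,255).astype(np.uint8))
E
```

```text
(no output)
```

View pics/crop1.png

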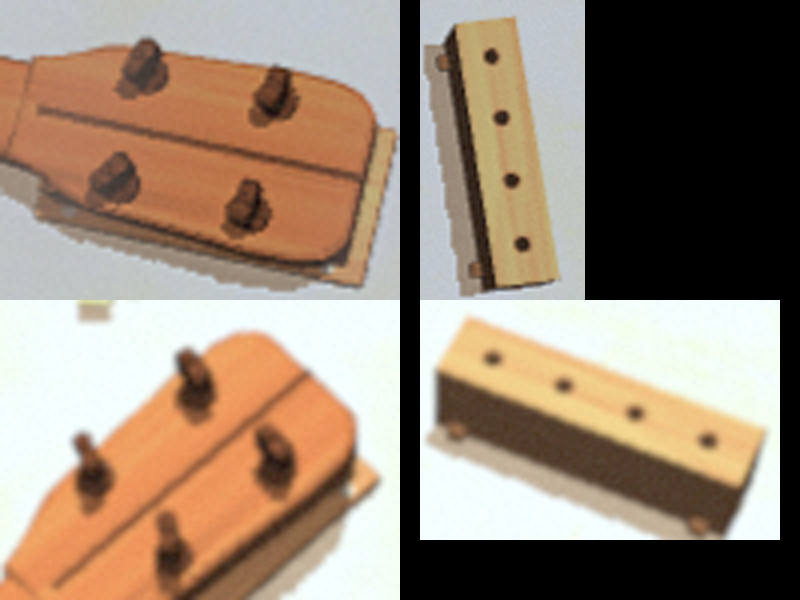

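The crop shows collars in the top view at about (148,72), (280,100), (115,185) and (248,213), and in the side view at (197,395), (97,480), (280,465) and (172,558). The wells are clear in both views.

```bash
cat > h.py <<'E'
import numpy as np
from scipy.spatial.transform import Rotation as R
from scipy.optimize import least_squares
from workcell import manip, vision
def proj(c,P):
    Rm=R.from_quat(np.roll(c['rotation'],-1)).as_matrix()
    p=(np.atleast_2d(P)-c['position'])@Rm
    return np.c_[c['fx']*p[:,0]/p[:,2]+c['cx'],c['fy']*p[:,1]/p[:,2]+c['cy']]
def unproj(c,uv,z):
    Rm=R.from_quat(np.roll(c['rotation'],-1)).as_matrix()
    uv=np.atleast_2d(uv)
    d=np.c_[(uv[:,0]-c['cx'])/c['fx'],(uv[:,1]-c['cy'])/c['fy'],np.ones(len(uv))]@Rm.T
    return c['position']+d*((z-c['position'][2])/d[:,2])[:,None]
HL=np.array([[38,33],[-38,33],[38,-33],[-38,-33]])/1000
WL=np.array([[-73.5,0],[-24.5,0],[24.5,0],[73.5,0]])/1000
def place(p,L,z):
    c,s=np.cos(p[2]),np.sin(p[2])
    return np.c_[L@np.array([[c,s],[-s,c]])+p[:2],np.full(len(L),z)]
def fit(obs,L,z,x0):  # obs list of (cam,uv)
    f=lambda p:np.concatenate([(proj(c,place(p,L,z))-uv).ravel() for c,uv in obs])
    r=least_squares(f,x0); return r.x,f(r.x)
E
python3 - <<'E'
from h import *
ct,cs=vision.camera_params("top"),vision.camera_params("side")
np.set_printoptions(precision=4,suppress=True)
A=lambda l,ox,oy,k,X,Y:(np.array(l)-[ox,oy])/k+[X,Y]
ht=A([[148,72],[280,100],[115,185],[248,213]],0,0,4,170,160)
hs=A([[97,480],[197,395],[172,558],[280,465]],0,300,4,170,205)
wt=A([[491,56],[501,118],[512,181],[522,244]],420,0,3,345,175)
ws=A([[493,358],[564,385],[636,413],[708,440]],420,300,4,275,135)
print(unproj(ct,ht,.088)); print(unproj(cs,hs,.088)); print(unproj(ct,wt,.06)); print(unproj(cs,ws,.06))
P=unproj(ct,ht,.088); y=P[0]-P[1]
for ob in ([(ct,ht)],[(cs,hs)],[(ct,ht),(cs,hs)]):
  x,r=fit(ob,HL,.088,[*P[:,:2].mean(0),np.arctan2(y[1],y[0])]);print("H",x,abs(r).max())
P=unproj(ct,wt,.06); y=P[3]-P[0]
for ob in ([(ct,wt)],[(cs,ws)],[(ct,wt),(cs,ws)]):
  x,r=fit(ob,WL,.06,[*P[:,:2].mean(0),np.arctan2(y[1],y[0])]);print("W",x,abs(r).max())
print(vision.camera_params("wrist"))
E
```

```text
[[0.6305 0.128  0.088 ]
 [0.6091 0.0535 0.088 ]
 [0.5657 0.1486 0.088 ]
 [0.5447 0.0745 0.088 ]]
[[0.6271 0.1287 0.088 ]
 [0.6074 0.0566 0.088 ]
 [0.5658 0.1477 0.088 ]
 [0.5437 0.0713 0.088 ]]
[[ 0.5763 -0.2424  0.06  ]
 [ 0.5269 -0.245   0.06  ]
 [ 0.4777 -0.2481  0.06  ]
 [ 0.4294 -0.2505  0.06  ]]
[[ 0.5753 -0.2417  0.06  ]
 [ 0.526  -0.2447  0.06  ]
 [ 0.4768 -0.2472  0.06  ]
 [ 0.4288 -0.2504  0.06  ]]
H [0.5884 0.1011 1.6159] 33.853798137048244
H [0.5873 0.0999 0.8592] 29.069340946659366
H [0.5878 0.1005 1.1799] 29.32130419295541
W [ 0.5026 -0.2465 -3.0854] 0.17900341097410433
W [ 0.5017 -0.246  -3.0833] 0.1465518312317613
W [ 0.5022 -0.2463 -3.0847] 0.29308841005382646
{'fx': 300.1631897513369, 'fy': 300.1631897513369, 'cx': 277.5461234210901, 'cy': 209.17294772298507, 'position': array([ 0.2354, -0.5853,  0.3848]), 'rotation': array([ 0.1194,  0.7813, -0.6055, -0.0928])}
```

Units first: shifts go in shares of 25 cm and turns go in shares of 90 degrees. So 16.6 cm / 25 = 0.664, 10.6 cm / 25 = 0.424, 0.26 rad / 1.5708 = 0.1655.

>>> drive_tool(increments="0.084 0.132 0 0 0 0.0331;0.168 0.264 0 0 0 0.0662;0.256 0.4 0 0 0 0.0993;0.34 0.532 0 0 0 0.1324;0.424 0.664 0 0 0 0.1655", jaw=1)

```text
t: 0.6
eef_pos: [0.2623, -0.4377, 0.4044]
tool_rot: [-0.0, 0.967, 0.254, 0.0]
ft_force: [-0.4, 0.5, -0.4]
gripper_width: 1.001
grip_force: 0.0
```

Scaled: 16.6 cm / 25 = 0.664, 13.3 cm / 25 = 0.532, 0.26 rad / 1.5708 = 0.1655.

>>> drive_tool(increments="0.084 0.132 0 0 0 0.0331;0.168 0.264 0 0 0 0.0662;0.256 0.4 0 0 0 0.0993;0.34 0.532 0 0 0 0.1324;0.424 0.664 0 0 0 0.1655")

```text
t: 1.1
eef_pos: [0.3683, -0.2717, 0.4046]
tool_rot: [-0.0, 0.926, 0.377, -0.0]
ft_force: [-0.2, -0.7, 0.0]
gripper_width: 0.998
grip_force: 0.0
```

Scaled: 16.6 cm / 25 = 0.664, 13.3 cm / 25 = 0.532, 0.26 rad / 1.5708 = 0.1655.

>>> drive_tool(increments="0.084 0.132 0 0 0 0.0331;0.168 0.264 0 0 0 0.0662;0.256 0.4 0 0 0 0.0993;0.34 0.532 0 0 0 0.1324;0.424 0.664 0 0 0 0.1655")

```text
t: 1.6
eef_pos: [0.4743, -0.1057, 0.4045]
tool_rot: [-0.0, 0.869, 0.494, -0.0]
ft_force: [0.7, -0.2, 0.1]
gripper_width: 1.0
grip_force: 0.0
```

Scaled: 16.6 cm / 25 = 0.664, 13.3 cm / 25 = 0.532, 0.26 rad / 1.5708 = 0.1655.

>>> drive_tool(increments="0.084 0.132 0 0 0 0.0331;0.168 0.264 0 0 0 0.0662;0.256 0.4 0 0 0 0.0993;0.34 0.532 0 0 0 0.1324;0.424 0.664 0 0 0 0.1655")

```text
t: 2.1
eef_pos: [0.5803, 0.0604, 0.4043]
tool_rot: [-0.0, 0.798, 0.603, -0.0]
ft_force: [1.0, 0.0, 0.0]
gripper_width: 1.004
grip_force: 0.0
```

Scaled: -4 cm / 25 = -0.16, -2 cm / 25 = -0.08.

>>> drive_tool(increments="0 0 -0.08 0 0 0;0 0 -0.16 0 0 0;0 0 -0.16 0 0 0;0 0 -0.16 0 0 0")

```text
t: 2.5
eef_pos: [0.5796, 0.0587, 0.3644]
tool_rot: [-0.001, 0.799, 0.602, -0.001]
ft_force: [0.3, 0.4, -0.3]
gripper_width: 0.999
grip_force: 0.0
```

```bash
python3 - <<'E'
from h import *
import cv2
s=manip.read_state();c=vision.camera_params("wrist");im=vision.grab_frame("wrist")
print(s['t'],s['eef_pos'],R.from_quat(np.roll(s['tool_rot'],-1)).as_matrix(),s['q'],s['ft_force'])
print(c)
cv2.imwrite("pics/raw_w1.png",im[:,:,::-1])
cv2.imwrite("pics/w1.png",cv2.resize(im[:,:,::-1],(784,588),interpolation=cv2.INTER_CUBIC))
P=place([.588,.1005,1.29],HL,.088);print(proj(c,P)*1.4)
E
```

```text
2.5 [0.57962539 0.05872259 0.36439843] [[ 2.75441956e-01  9.61316506e-01 -1.51806434e-03]
 [ 9.61317669e-01 -2.75442032e-01  1.63082141e-04]
 [-2.61365171e-04 -1.50426173e-03 -9.99998834e-01]] [-9.07382487e-02  5.20044943e-01  1.58196723e+00  2.88003659e-05
  1.04110707e+00  1.88296799e-01] [ 0.3217453   0.37462151 -0.3321315 ]
{'fx': 300.1631897513369, 'fy': 300.1631897513369, 'cx': 277.5461234210901, 'cy': 209.17294772298507, 'position': array([0.60209721, 0.1371664 , 0.34530677]), 'rotation': array([ 0.15051388,  0.97879253, -0.13727766, -0.02157781])}
[[326.75050317 162.32123661]
 [331.77330943 286.82429276]
 [439.60801799 162.55439587]
 [435.03261333 287.04624337]]
```

View pics/w1.png

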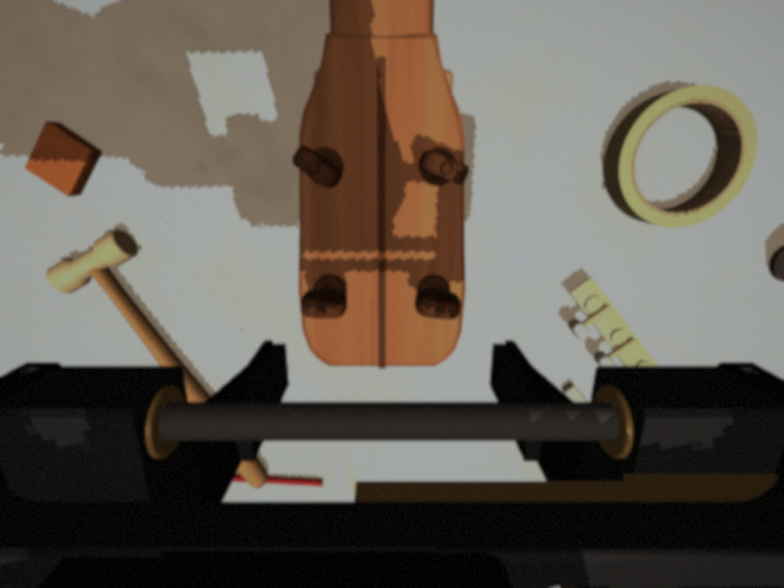

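The wrist view shows the four pegs at about (325,168), (437,165), (325,298) and (438,298), close to the prediction. I'll enlarge it to read each peg's yaw.

```bash
python3 - <<'E'
import cv2,numpy as np
t=cv2.imread("pics/raw_w1.png")[95:245,200:350]
o=cv2.resize(t,(600,600),interpolation=cv2.INTER_CUBIC).astype(float)
o=255*(o/255)**0.5
for i in range(0,600,100): o[i,:8]=255;o[:8,i]=255
cv2.imwrite("pics/w1c.png",np.clip(o,0,255).astype(np.uint8))
E
```

```text
(no output)
```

View pics/w1c.png

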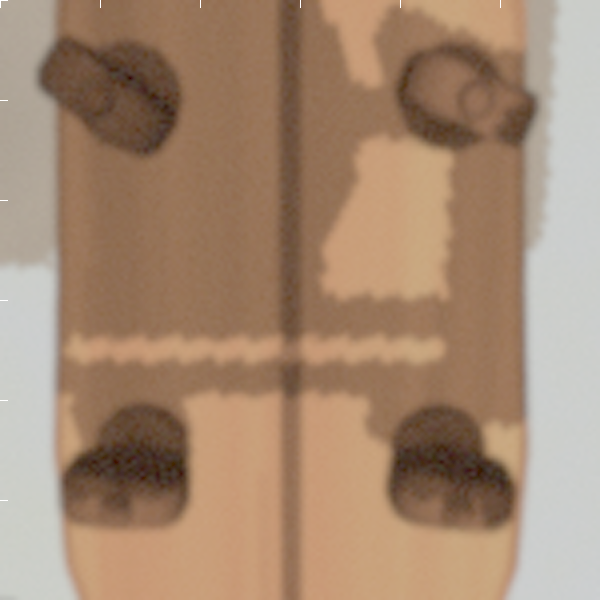

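```bash
cat > fitp.py <<'E'
from h import *
import cv2
def sil(c,x,y,yaw,K=4,off=(200,95),shape=(600,600),z0=.085):
    m=np.zeros(shape,np.uint8)
    a=np.linspace(0,2*np.pi,24)
    def hull(L):
        cy,sy=np.cos(yaw),np.sin(yaw)
        L=np.array(L); W=np.c_[x+L[:,0]*cy-L[:,1]*sy,y+L[:,0]*sy+L[:,1]*cy,z0+L[:,2]]
        p=((proj(c,W)-off+.5)*K-.5).astype(np.float32)
        cv2.fillConvexPoly(m,cv2.convexHull(p).astype(np.int32),255)
    hull([(r*np.cos(t),r*np.sin(t),z) for t in a for r,z in((.011,0),(.011,.006))])
    hull([(.004*np.cos(t),.004*np.sin(t),z) for t in a for z in(.006,.014)])
    hull([(i*.013,j*.005,z) for i in(-1,1) for j in(-1,1) for z in(.014,.040)])
    return m
E
cat > run.py <<'E'
from fitp import *
np.set_printoptions(precision=4,suppress=True)
t=cv2.imread("pics/raw_w1.png")[95:245,200:350]
o=cv2.resize(t,(600,600),interpolation=cv2.INTER_CUBIC)
g=cv2.GaussianBlur(o[:,:,2],(0,0),3)
from workcell import vision
c=vision.camera_params("wrist")
ctr=[(115,100),(465,95),(128,468),(450,468)]
print([int(g[v,u]) for u,v in ctr], int(g[250,200]),int(g[200,110]))
mask=((g<55)*255).astype(np.uint8)
P=place([.588,.1005,1.29],HL,.085)
vis=o.copy()
for u,v in ctr:
    pass
idx={0:0,1:2,2:1,3:3}
for k,(u,v) in enumerate(ctr):
    n,lab=cv2.connectedComponents(mask); M=lab==lab[v,u]
    best=None
    x,y=P[idx[k]][:2]
    for step in(.003,.0015,.0007):
        X0=(x,y) if best is None else best[1][:2]
        yaws=np.arange(-.6,2.2,.1)+1.29 if best is None else best[1][2]+np.arange(-.15,.16,.05)
        for dx in np.arange(-2,3)*step:
            for dy in np.arange(-2,3)*step:
                for w in yaws:
                    s=sil(c,X0[0]+dx,X0[1]+dy,w)>0
                    q=(s&M).sum()/(s|M).sum()
                    if best is None or q>best[0]: best=(q,(X0[0]+dx,X0[1]+dy,w))
    print(k,best[0],np.array(best[1]),M.sum())
    cs,_=cv2.findContours(sil(c,*best[1]),cv2.RETR_EXTERNAL,cv2.CHAIN_APPROX_NONE)
    cv2.drawContours(vis,cs,-1,(0,255,0),1)
    cs,_=cv2.findContours(M.astype(np.uint8),cv2.RETR_EXTERNAL,cv2.CHAIN_APPROX_NONE)
    cv2.drawContours(vis,cs,-1,(255,0,0),1)
cv2.imwrite("pics/fit.png",np.clip(255*(vis/255.)**.6,0,255).astype(np.uint8))
E
python3 run.py
```

```text
[39, 69, 19, 18] 89 80
0 0.8086868832384931 [0.5668 0.1439 2.34  ] 11264
1 0.04021583157451055 [0.6385 0.1302 3.39  ] 321672
2 0.6235209752599498 [0.5443 0.0731 3.39  ] 8904
3 0.6495976591075348 [0.6092 0.0547 2.24  ] 9107
```

View pics/fit.png

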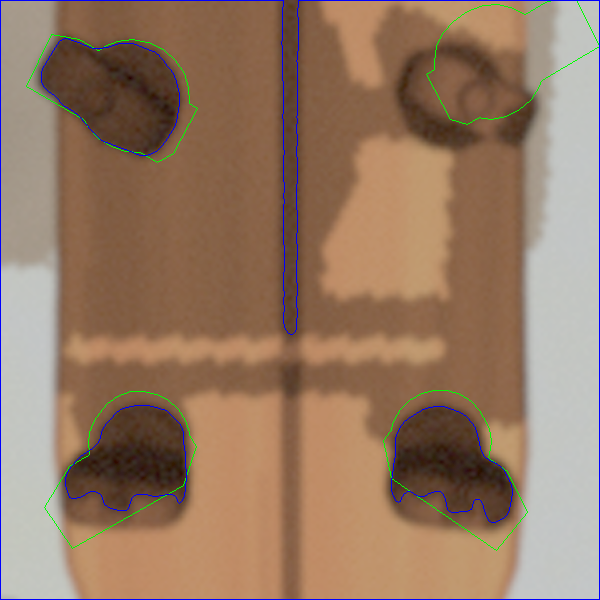

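Across all views the thumb-pieces look wide across the neck. I'll fit the silhouettes over every yaw, using hand-read outlines.

```bash
cat > run2.py <<'E'
from fitp import *
from scipy.optimize import minimize
np.set_printoptions(precision=4,suppress=True)
c=vision.camera_params("wrist")
poly=[[(40,75),(50,50),(68,38),(98,48),(125,41),(155,50),(175,75),(180,105),(172,140),(150,155),(125,150),(90,125),(60,105)],
[(400,95),(410,65),(440,45),(475,45),(500,75),(535,100),(530,125),(515,142),(490,135),(450,148),(410,125)],
[(65,480),(75,465),(100,448),(105,425),(125,407),(150,404),(175,412),(188,440),(188,500),(180,522),(150,528),(80,525),(66,505)],
[(390,440),(400,415),(425,405),(455,405),(478,420),(485,452),(505,465),(515,490),(505,520),(485,530),(410,522),(390,500)]]
P=place([.588,.1005,1.29],HL,.085)[[0,2,1,3]]
for k in range(4):
    M=np.zeros((600,600),np.uint8);cv2.fillPoly(M,[np.array(poly[k])],255);M=M>0
    def f(p):
        s=sil(c,*p)>0; return -(s&M).sum()/(s|M).sum()
    print(k,P[k][:2])
    for w in np.arange(0,np.pi,.2618):
        r=minimize(lambda p:f((p[0]/100,p[1]/100,w)),P[k][:2]*100,method='Nelder-Mead',options=dict(initial_simplex=P[k][:2]*100+np.array([[0,0],[.4,0],[0,.4]]),maxiter=40))
        print("  rel yaw %.2f iou %.3f"%((w-1.29+np.pi/2)%np.pi-np.pi/2,-r.fun),r.x/100)
E
python3 run2.py
```

```text
0 [0.5668 0.1462]
  rel yaw -1.29 iou 0.650 [0.5654 0.1446]
  rel yaw -1.03 iou 0.618 [0.5648 0.1443]
  rel yaw -0.77 iou 0.594 [0.5647 0.1438]
  rel yaw -0.50 iou 0.584 [0.5647 0.1437]
  rel yaw -0.24 iou 0.604 [0.5646 0.1436]
  rel yaw 0.02 iou 0.638 [0.5648 0.1433]
  rel yaw 0.28 iou 0.692 [0.5649 0.1437]
  rel yaw 0.54 iou 0.758 [0.565  0.1439]
  rel yaw 0.80 iou 0.801 [0.5655 0.1437]
  rel yaw 1.07 iou 0.812 [0.5663 0.1441]
  rel yaw 1.33 iou 0.755 [0.5669 0.1444]
  rel yaw -1.55 iou 0.695 [0.5672 0.1445]
1 [0.6302 0.1279]
  rel yaw -1.29 iou 0.686 [0.6295 0.1248]
  rel yaw -1.03 iou 0.643 [0.6298 0.1247]
  rel yaw -0.77 iou 0.610 [0.6303 0.125 ]
  rel yaw -0.50 iou 0.590 [0.6306 0.1252]
  rel yaw -0.24 iou 0.578 [0.6304 0.1251]
  rel yaw 0.02 iou 0.593 [0.631  0.1255]
  rel yaw 0.28 iou 0.631 [0.6309 0.1264]
  rel yaw 0.54 iou 0.674 [0.6308 0.1265]
  rel yaw 0.80 iou 0.720 [0.6306 0.1267]
  rel yaw 1.07 iou 0.749 [0.6296 0.1268]
  rel yaw 1.33 iou 0.764 [0.629  0.1255]
  rel yaw -1.55 iou 0.736 [0.6291 0.1248]
2 [0.5458 0.0731]
  rel yaw -1.29 iou 0.802 [0.5449 0.07  ]
  rel ya
[... 261 characters left out ...]
708 [0.544  0.0701]
  rel yaw 0.80 iou 0.742 [0.5441 0.0699]
  rel yaw 1.07 iou 0.770 [0.5441 0.07  ]
  rel yaw 1.33 iou 0.782 [0.5443 0.0705]
  rel yaw -1.55 iou 0.788 [0.5439 0.0714]
3 [0.6092 0.0548]
  rel yaw -1.29 iou 0.796 [0.6081 0.052 ]
  rel yaw -1.03 iou 0.771 [0.608  0.0517]
  rel yaw -0.77 iou 0.735 [0.6082 0.0519]
  rel yaw -0.50 iou 0.701 [0.6079 0.0518]
  rel yaw -0.24 iou 0.673 [0.6081 0.0519]
  rel yaw 0.02 iou 0.653 [0.6081 0.0519]
  rel yaw 0.28 iou 0.649 [0.6081 0.0518]
  rel yaw 0.54 iou 0.678 [0.6082 0.052 ]
  rel yaw 0.80 iou 0.741 [0.6079 0.0522]
  rel yaw 1.07 iou 0.808 [0.6084 0.0522]
  rel yaw 1.33 iou 0.826 [0.6082 0.0526]
  rel yaw -1.55 iou 0.810 [0.6082 0.0528]
```

Scaled: 8.6 cm / 25 = 0.344, 2.1 cm / 25 = 0.084, 0.7 rad / 1.5708 = 0.4456.

>>> drive_tool(increments="0.08 0.02 0 0 0 0.0891;0.16 0.04 0 0 0 0.1783;0.24 0.06 0 0 0 0.2674;0.32 0.08 0 0 0 0.3565;0.344 0.084 0 0 0 0.4456")

```text
t: 3.05
eef_pos: [0.6678, 0.0796, 0.3665]
tool_rot: [0.002, 0.542, 0.841, 0.001]
ft_force: [-0.4, 0.0, 0.5]
gripper_width: 1.001
grip_force: 0.0
```

Scaled: -3 cm / 25 = -0.12, -2.4 cm / 25 = -0.096, 0.7 rad / 1.5708 = 0.4456.

>>> drive_tool(increments="0 0 -0.024 0 0 0.0891;0 0 -0.048 0 0 0.1783;0 0 -0.072 0 0 0.2674;0 0 -0.096 0 0 0.3565;0 0 -0.12 0 0 0.4456")

```text
t: 3.55
eef_pos: [0.6661, 0.0792, 0.3362]
tool_rot: [0.001, 0.221, 0.975, 0.0]
ft_force: [-0.6, 0.1, -0.4]
gripper_width: 0.997
grip_force: 0.0
```

Scaled: 0.17 rad / 1.5708 = 0.1082.

>>> drive_tool(increments="0 0 0 0 0 0.0637;0 0 0 0 0 0.1082;0 0 0 0 0 0.1082;0 0 0 0 0 0.1082")

```text
t: 3.95
eef_pos: [0.666, 0.0794, 0.3359]
tool_rot: [0.001, 0.14, 0.99, 0.0]
ft_force: [0.4, -0.2, 0.1]
gripper_width: 1.004
grip_force: 0.0
```

```bash
python3 - <<'E'
from h import *
import cv2,json
s=manip.read_state();c=vision.camera_params("wrist");im=vision.grab_frame("wrist")
print(s['t'],s['eef_pos'],R.from_quat(np.roll(s['tool_rot'],-1)).as_matrix()[:,1],s['q'])
json.dump({k:np.array(v).tolist() for k,v in c.items()},open("pics/w2.json","w"))
cv2.imwrite("pics/raw_w2.png",im[:,:,::-1])
P=place([.588,.1005,1.29],HL,.088);print(proj(c,P))
u=proj(c,P); lo=u.min(0).astype(int)-30
print(lo,u.max(0)-u.min(0))
x0,y0=max(lo[0],0),max(lo[1],0)
t=im[y0:y0+150,x0:x0+190,::-1]
o=cv2.resize(t,None,fx=4,fy=4,interpolation=cv2.INTER_CUBIC).astype(float)
o=255*(o/255)**0.5
for i in range(0,760,100): o[i:i+1,:8]=255;o[:8,i]=255
print(x0,y0,o.shape)
cv2.imwrite("pics/w2c.png",np.clip(o,0,255).astype(np.uint8))
E
```

```text
3.95 [0.66598339 0.07939    0.33585447] [2.78115816e-01 9.60547440e-01 4.55367166e-04] [-4.76240473e-02  6.64498746e-01  1.37243673e+00  4.38289886e-05
  1.10285896e+00 -1.33660770e+00]
[[331.7999835   67.12952123]
 [222.43478301  67.24249847]
 [327.14984526 162.19319259]
 [227.29799734 162.25926832]]
[192  37] [109.36520049  95.12974709]
192 37 (600, 760, 3)
```

View pics/w2c.png

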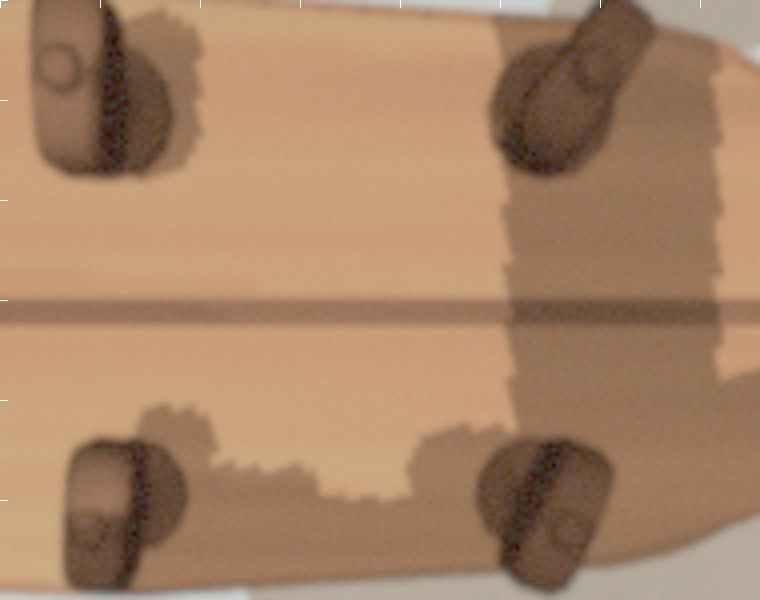

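The thumb-pieces clearly run across the neck. Top-centre circles are at (60,67), (600,70), (87,530) and (570,530), and the outlines tilt by about +3°, −27°, 2° and 20° from the vertical.

```bash
python3 - <<'E'
from h import *
import json
np.set_printoptions(precision=4,suppress=True)
c={k:np.array(v) for k,v in json.load(open("pics/w2.json")).items()}
U=lambda l,z:unproj(c,(np.array(l,float)+.5)/4-.5+[192,37],z)
top=U([(60,67),(600,70),(87,530),(570,530)],.125)
col=U([(118,113),(550,110),(130,493),(530,495)],.0905)
print(top);print(col)
a=U([(63,20),(628,12),(103,450),(582,480)],.125);b=U([(71,150),(575,120),(98,570),(540,575)],.125)
d=b-a
yaw=np.arctan2(d[:,1],d[:,0]);print("long axis",np.arctan2(d[:,1],d[:,0]))
L=np.array([[-38,33],[38,33],[-38,-33],[38,-33]])/1000
# fit rigid to circle xy
for Q in(top,col,(top+col)/2):
    f=lambda p:(place(p,L,0)-Q)[:,:2].ravel()
    r=least_squares(f,[.588,.1,1.29]);print(r.x,r.fun*1000);print(place(r.x,L,0)[:,:2])
E
```

```text
[[0.5429 0.0714 0.125 ]
 [0.5649 0.1459 0.125 ]
 [0.6072 0.0524 0.125 ]
 [0.6287 0.1269 0.125 ]]
[[0.5446 0.0731 0.0905]
 [0.5647 0.1443 0.0905]
 [0.6066 0.0536 0.0905]
 [0.6278 0.1257 0.0905]]
long axis [-0.283  -0.7292 -0.3839 -0.6491]
[0.5859 0.0991 1.2847] [ 0.6203  0.5972  0.0987 -0.9972 -0.3129  1.0041 -0.4061 -0.6041]
[[0.5436 0.072 ]
 [0.565  0.1449]
 [0.6069 0.0534]
 [0.6283 0.1263]]
[0.5859 0.0992 1.2837] [-1.0612 -0.9799  0.3224  0.648   0.2211 -0.2473  0.5177  0.5793]
[[0.5435 0.0721]
 [0.565  0.145 ]
 [0.6068 0.0534]
 [0.6283 0.1263]]
[0.5859 0.0992 1.2842] [-0.2203 -0.1917  0.2102 -0.1748 -0.0455  0.3786  0.0556 -0.0121]
[[0.5435 0.072 ]
 [0.565  0.1449]
 [0.6068 0.0534]
 [0.6283 0.1263]]
```

Scaled: -12.25 cm / 25 = -0.49, -8 cm / 25 = -0.32.

>>> drive_tool(increments="-0.16 -0.008 0 0 0 0;-0.32 -0.02 0 0 0 0;-0.49 -0.0296 0 0 0 0;-0.49 -0.0296 0 0 0 0", jaw=-0.1, grip_force=4)

```text
t: 4.4
eef_pos: [0.5362, 0.0728, 0.3337]
tool_rot: [-0.006, 0.14, 0.99, -0.0]
ft_force: [0.2, -0.0, -1.1]
gripper_width: 0.717
grip_force: 0.0
```

Scaled: -5.8 cm / 25 = -0.232, -5.3 cm / 25 = -0.212.

>>> drive_tool(increments="0 0 -0.08 0 0 0;0 0 -0.16 0 0 0;0 0 -0.212 0 0 0;0 0 -0.232 0 0 0;0 0 -0.232 0 0 0")

```text
t: 4.9
eef_pos: [0.5434, 0.0723, 0.2762]
tool_rot: [-0.001, 0.14, 0.99, -0.0]
ft_force: [-0.8, -0.3, 0.4]
gripper_width: 0.453
grip_force: 0.0
```

>>> drive_tool(increments="0 0 0 0 0 0;0 0 0 0 0 0;0 0 0 0 0 0;0 0 0 0 0 0;0 0 0 0 0 0", jaw=-1, grip_force=4)

```text
t: 5.4
eef_pos: [0.5433, 0.0724, 0.2771]
tool_rot: [0.0, 0.139, 0.99, 0.0]
ft_force: [0.2, -0.8, 0.5]
gripper_width: 0.116
grip_force: 4.0
```

>>> drive_tool(increments="0 0 0 0 0 0;0 0 0 0 0 0;0 0 0 0 0 0;0 0 0 0 0 0")

```text
t: 5.8
eef_pos: [0.5433, 0.0724, 0.2769]
tool_rot: [0.0, 0.139, 0.99, 0.0]
ft_force: [0.0, 0.6, 1.6]
gripper_width: 0.116
grip_force: 4.0
```

Scaled: 0.15 cm / 25 = 0.006, 0.1 cm / 25 = 0.004.

>>> drive_tool(increments="0.002 -0.0006 0 0 0 0;0.004 -0.0012 0 0 0 0;0.006 -0.0018 0 0 0 0;0.006 -0.0018 0 0 0 0")

```text
t: 6.2
eef_pos: [0.5445, 0.072, 0.2767]
tool_rot: [-0.001, 0.139, 0.99, 0.0]
ft_force: [-1.5, 0.5, 3.7]
gripper_width: 0.115
grip_force: 4.0
```

>>> drive_tool(increments="0 0 0 0 0 0")

```text
t: 6.3
eef_pos: [0.5444, 0.072, 0.2767]
tool_rot: [-0.001, 0.139, 0.99, -0.0]
ft_force: [-2.5, 2.0, 3.0]
gripper_width: 0.113
grip_force: 4.0
```

Scaled: -0.3 cm / 25 = -0.012, -0.2 cm / 25 = -0.008.

>>> drive_tool(increments="-0.004 0.0012 0 0 0 0;-0.008 0.0023 0 0 0 0;-0.012 0.0035 0 0 0 0;-0.012 0.0035 0 0 0 0")

```text
t: 6.7
eef_pos: [0.5421, 0.0726, 0.2768]
tool_rot: [0.001, 0.139, 0.99, -0.0]
ft_force: [0.5, -0.3, 1.8]
gripper_width: 0.115
grip_force: 4.0
```

>>> drive_tool(increments="0 0 0 0 0 0")

```text
t: 6.8
eef_pos: [0.5421, 0.0726, 0.2768]
tool_rot: [0.001, 0.139, 0.99, -0.0]
ft_force: [1.7, -1.1, 1.8]
gripper_width: 0.115
grip_force: 4.0
```

>>> drive_tool(increments="0.006 -0.0018 0 0 0 0;0.006 -0.0018 0 0 0 0;0.006 -0.0018 0 0 0 0;0.006 -0.0018 0 0 0 0", jaw=-0.1)

```text
t: 7.2
eef_pos: [0.543, 0.0724, 0.2765]
tool_rot: [-0.0, 0.139, 0.99, -0.0]
ft_force: [0.4, -0.2, 0.1]
gripper_width: 0.384
grip_force: 0.0
```

Scaled: 6.35 cm / 25 = 0.254, 4.5 cm / 25 = 0.18, -0.1 rad / 1.5708 = -0.0637.

>>> drive_tool(increments="0 0 0.08 0 0 0;0 0 0.18 0 0 0;0.12 -0.036 0.18 0 0 0;0.254 -0.076 0.18 0 0 -0.0637;0.254 -0.076 0.18 0 0 -0.0637")

```text
t: 7.7
eef_pos: [0.6107, 0.0519, 0.3227]
tool_rot: [0.004, 0.19, 0.982, 0.0]
ft_force: [-0.4, -1.1, 0.5]
gripper_width: 0.445
grip_force: 0.0
```

Scaled: -4.5 cm / 25 = -0.18, -3.7 cm / 25 = -0.148.

>>> drive_tool(increments="0 0 -0.08 0 0 0;0 0 -0.148 0 0 0;0 0 -0.18 0 0 0;0 0 -0.18 0 0 0")

```text
t: 8.1
eef_pos: [0.6058, 0.0535, 0.2753]
tool_rot: [-0.002, 0.189, 0.982, -0.0]
ft_force: [0.0, 0.9, -0.1]
gripper_width: 0.449
grip_force: 0.0
```

>>> drive_tool(increments="0 0 0 0 0 0;0 0 0 0 0 0;0 0 0 0 0 0;0 0 0 0 0 0;0 0 0 0 0 0", jaw=-1)

```text
t: 8.6
eef_pos: [0.6068, 0.0533, 0.2772]
tool_rot: [0.0, 0.189, 0.982, 0.0]
ft_force: [-0.4, -0.3, 0.3]
gripper_width: 0.114
grip_force: 4.0
```

>>> drive_tool(increments="0 0 0 0 0 0;0 0 0 0 0 0;0 0 0 0 0 0;0 0 0 0 0 0")

```text
t: 9.0
eef_pos: [0.6069, 0.0533, 0.277]
tool_rot: [0.0, 0.189, 0.982, 0.0]
ft_force: [-0.2, 0.3, 2.1]
gripper_width: 0.113
grip_force: 4.0
```

Scaled: 0.15 cm / 25 = 0.006, 0.1 cm / 25 = 0.004.

>>> drive_tool(increments="0.002 -0.0006 0 0 0 0;0.004 -0.0012 0 0 0 0;0.006 -0.0018 0 0 0 0;0.006 -0.0018 0 0 0 0")

```text
t: 9.4
eef_pos: [0.608, 0.053, 0.2767]
tool_rot: [-0.001, 0.189, 0.982, -0.0]
ft_force: [-1.9, 0.1, 3.9]
gripper_width: 0.114
grip_force: 4.0
```

>>> drive_tool(increments="0 0 0 0 0 0")

```text
t: 9.5
eef_pos: [0.608, 0.053, 0.2767]
tool_rot: [-0.0, 0.189, 0.982, -0.0]
ft_force: [-2.1, 1.0, 4.4]
gripper_width: 0.117
grip_force: 4.0
```

Scaled: -0.3 cm / 25 = -0.012, -0.2 cm / 25 = -0.008.

>>> drive_tool(increments="-0.004 0.0012 0 0 0 0;-0.008 0.0023 0 0 0 0;-0.012 0.0035 0 0 0 0;-0.012 0.0035 0 0 0 0")

```text
t: 9.9
eef_pos: [0.6055, 0.0537, 0.2768]
tool_rot: [0.001, 0.189, 0.982, 0.0]
ft_force: [0.7, -0.4, 1.4]
gripper_width: 0.116
grip_force: 4.0
```

>>> drive_tool(increments="0 0 0 0 0 0")

```text
t: 10.0
eef_pos: [0.6055, 0.0537, 0.2768]
tool_rot: [0.0, 0.189, 0.982, 0.0]
ft_force: [1.2, -0.1, 1.8]
gripper_width: 0.112
grip_force: 4.0
```

>>> drive_tool(increments="0.006 -0.0018 0 0 0 0;0.006 -0.0018 0.004 0 0 0;0.006 -0.0018 0.006 0 0 0;0.006 -0.0018 0.006 0 0 0", grip_force=6)

```text
t: 10.4
eef_pos: [0.6065, 0.0533, 0.2779]
tool_rot: [-0.0, 0.189, 0.982, -0.0]
ft_force: [-0.6, -0.9, -0.8]
gripper_width: 0.114
grip_force: 6.0
```

>>> drive_tool(increments="0 0 0 0 0 0")

```text
t: 10.5
eef_pos: [0.6066, 0.0533, 0.278]
tool_rot: [-0.0, 0.189, 0.982, -0.0]
ft_force: [0.5, 0.8, -0.7]
gripper_width: 0.118
grip_force: 6.0
```

Scaled: 0.17 cm / 25 = 0.0068, 0.1 cm / 25 = 0.004.

>>> drive_tool(increments="0.002 -0.0006 0 0 0 0;0.004 -0.0012 0 0 0 0;0.0068 -0.002 0 0 0 0;0.0068 -0.002 0 0 0 0")

```text
t: 10.9
eef_pos: [0.6086, 0.0528, 0.2783]
tool_rot: [0.0, 0.189, 0.982, -0.0]
ft_force: [-0.2, 0.6, -0.4]
gripper_width: 0.118
grip_force: 6.0
```

>>> drive_tool(increments="0 0 0 0 0 0")

```text
t: 11.0
eef_pos: [0.6085, 0.0528, 0.2782]
tool_rot: [-0.0, 0.189, 0.982, 0.0]
ft_force: [-0.2, 0.4, -0.1]
gripper_width: 0.112
grip_force: 6.0
```

Scaled: -0.34 cm / 25 = -0.0136, -0.2 cm / 25 = -0.008.

>>> drive_tool(increments="-0.004 0.0012 0 0 0 0;-0.008 0.0024 0 0 0 0;-0.0136 0.004 0 0 0 0;-0.0136 0.004 0 0 0 0")

```text
t: 11.4
eef_pos: [0.6052, 0.0539, 0.2784]
tool_rot: [0.001, 0.189, 0.982, 0.0]
ft_force: [0.6, 0.2, -0.8]
gripper_width: 0.114
grip_force: 6.0
```

>>> drive_tool(increments="0 0 0 0 0 0")

```text
t: 11.5
eef_pos: [0.6052, 0.0539, 0.2784]
tool_rot: [0.0, 0.189, 0.982, 0.0]
ft_force: [1.8, 0.0, -0.4]
gripper_width: 0.116
grip_force: 6.0
```

Scaled: 6.5 cm / 25 = 0.26, 4 cm / 25 = 0.16.

>>> drive_tool(increments="0.0068 -0.002 0 0 0 0;0.0068 -0.002 0.02 0 0 0;0.0068 -0.002 0.08 0 0 0;0.0068 -0.002 0.16 0 0 0;0.0068 -0.002 0.26 0 0 0", grip_force=15)

```text
t: 12.0
eef_pos: [0.6062, 0.0533, 0.3433]
tool_rot: [-0.001, 0.189, 0.982, -0.0]
ft_force: [0.2, -0.5, -0.4]
gripper_width: 0.114
grip_force: 15.0
```

Scaled: -14 cm / 25 = -0.56, -10 cm / 25 = -0.4, 0.2 rad / 1.5708 = 0.1273.

>>> drive_tool(increments="0 0 0 0 0 0;-0.008 -0.08 0 0 0 0.0318;-0.024 -0.24 0 0 0 0.0637;-0.044 -0.4 0 0 0 0.0955;-0.06 -0.56 0 0 0 0.1273")

```text
t: 12.5
eef_pos: [0.5911, -0.0876, 0.3424]
tool_rot: [-0.001, 0.088, 0.996, 0.0]
ft_force: [0.8, 0.5, -0.7]
gripper_width: 0.114
grip_force: 15.0
```

Scaled: -15.5 cm / 25 = -0.62, -12 cm / 25 = -0.48, 0.13 rad / 1.5708 = 0.0828.

>>> drive_tool(increments="-0.02 -0.16 0 0 0 0.0255;-0.036 -0.32 0 0 0 0.0509;-0.052 -0.48 0 0 0 0.07;-0.064 -0.62 0 0 0 0.0828;-0.064 -0.62 0 0 0 0.0828")

```text
t: 13.0
eef_pos: [0.5752, -0.2464, 0.3425]
tool_rot: [0.0, 0.027, 1.0, -0.001]
ft_force: [-0.2, 0.1, 0.1]
gripper_width: 0.115
grip_force: 15.0
```

>>> drive_tool(increments="0 0 0 0 0 0;0 0 0 0 0 0")

```text
t: 13.2
eef_pos: [0.5755, -0.2405, 0.3425]
tool_rot: [-0.001, 0.025, 1.0, 0.001]
ft_force: [-0.2, 0.8, -1.2]
gripper_width: 0.116
grip_force: 15.0
```

```bash
python3 - <<'E'
from h import *
import cv2,json
np.set_printoptions(precision=4,suppress=True)
s=manip.read_state();c=vision.camera_params("wrist");im=vision.grab_frame("wrist")
print(s['t'],s['eef_pos'],s['ft_force'],s['gripper_width'],R.from_quat(np.roll(s['tool_rot'],-1)).as_matrix()[:,1])
json.dump({k:np.array(v).tolist() for k,v in c.items()},open("pics/w3.json","w"))
cv2.imwrite("pics/raw_w3.png",im[:,:,::-1])
P=place([.5022,-.2463,-3.0847],WL,.06);print(P);print(proj(c,P)*1.4)
cv2.imwrite("pics/w3.png",np.clip(255*(cv2.resize(im[:,:,::-1],(784,588),interpolation=cv2.INTER_CUBIC)/255.)**.6,0,255).astype(np.uint8))
E
```

```text
13.2 [ 0.5755 -0.2405  0.3425] [-0.161   0.8213 -1.1824] 0.11583476184077399 [0.0493 0.9988 0.0016]
[[ 0.5756 -0.2421  0.06  ]
 [ 0.5267 -0.2449  0.06  ]
 [ 0.4777 -0.2477  0.06  ]
 [ 0.4288 -0.2505  0.06  ]]
[[387.4429 294.1056]
 [379.0635 219.5233]
 [369.7021 136.2012]
 [359.1755  42.5075]]
```

View pics/w3.png

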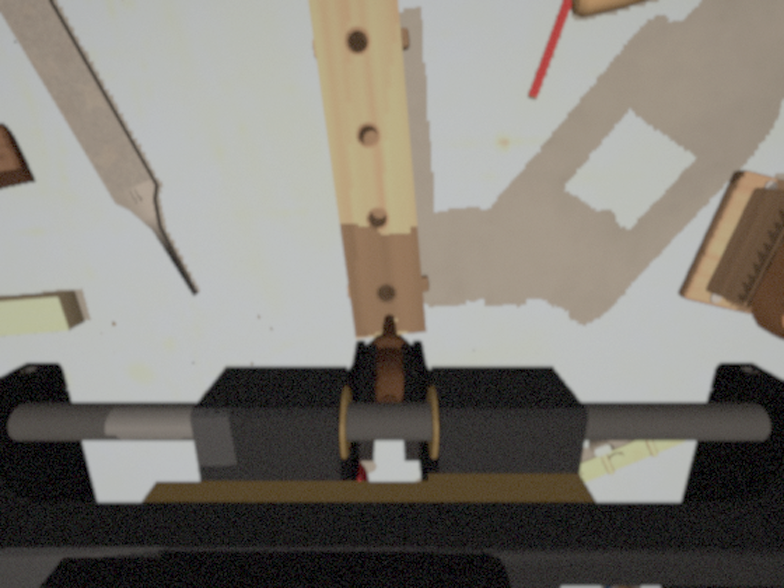

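The wells are at (358,41), (369,135), (378,217) and (387,293), within 1.5 px of the prediction, and the peg hangs straight in the fingers. I'll lower it over well 1.

Scaled: -4 cm / 25 = -0.16, -0.08 cm / 25 = -0.0032.

>>> drive_tool(increments="-0.0012 -0.0032 -0.08 0 0 0;-0.0012 -0.0032 -0.14 0 0 0;-0.0012 -0.0032 -0.16 0 0 0;-0.0012 -0.0032 -0.16 0 0 0;-0.0012 -0.0032 -0.16 0 0 0")

```text
t: 13.75
eef_pos: [0.5758, -0.2419, 0.3038]
tool_rot: [0.0, 0.024, 1.0, -0.0]
ft_force: [-0.5, -0.1, -0.4]
gripper_width: 0.11
grip_force: 15.0
```

>>> drive_tool(increments="0 0 0 0 0 0;0 0 0 0 0 0")

```text
t: 13.95
eef_pos: [0.5757, -0.2425, 0.3041]
tool_rot: [0.001, 0.025, 1.0, -0.0]
ft_force: [0.1, 0.5, 0.3]
gripper_width: 0.113
grip_force: 15.0
```

Now I'll insert it in small steps, watching the force.

Scaled: -2 cm / 25 = -0.08, -1.7 cm / 25 = -0.068.

>>> drive_tool(increments="-0.0024 0 -0.04 0 0 0;-0.0024 0 -0.068 0 0 0;-0.0024 0 -0.08 0 0 0;-0.0024 0 -0.08 0 0 0")

```text
t: 14.35
eef_pos: [0.5745, -0.2424, 0.2822]
tool_rot: [-0.001, 0.025, 1.0, 0.001]
ft_force: [0.2, 0.9, -1.2]
gripper_width: 0.111
grip_force: 15.0
```

Scaled: -1.5 cm / 25 = -0.06, -1.3 cm / 25 = -0.052.

>>> drive_tool(increments="0 0 -0.028 0 0 0;0 0 -0.052 0 0 0;0 0 -0.06 0 0 0;0 0 -0.06 0 0 0")

```text
t: 14.75
eef_pos: [0.5747, -0.2424, 0.2676]
tool_rot: [-0.0, 0.025, 1.0, 0.0]
ft_force: [0.4, 0.1, 1.0]
gripper_width: 0.113
grip_force: 15.0
```

Scaled: -1 cm / 25 = -0.04, -0.9 cm / 25 = -0.036.

>>> drive_tool(increments="0 0 -0.02 0 0 0;0 0 -0.036 0 0 0;0 0 -0.04 0 0 0;0 0 -0.04 0 0 0")

```text
t: 15.15
eef_pos: [0.5748, -0.2424, 0.2579]
tool_rot: [-0.0, 0.025, 1.0, 0.0]
ft_force: [-0.2, 0.1, -0.9]
gripper_width: 0.113
grip_force: 15.0
```

>>> drive_tool(increments="0 0 0 0 0 0")

```text
t: 15.25
eef_pos: [0.5749, -0.2425, 0.2583]
tool_rot: [0.0, 0.025, 1.0, -0.0]
ft_force: [-0.2, 0.2, -0.9]
gripper_width: 0.113
grip_force: 15.0
```

Scaled: -0.5 cm / 25 = -0.02, -0.3 cm / 25 = -0.012.

>>> drive_tool(increments="0 0 -0.012 0 0 0;0 0 -0.02 0 0 0;0 0 -0.02 0 0 0;0 0 -0.02 0 0 0")

```text
t: 15.65
eef_pos: [0.5748, -0.2424, 0.2532]
tool_rot: [-0.0, 0.025, 1.0, 0.0]
ft_force: [-0.7, 0.2, -0.2]
gripper_width: 0.116
grip_force: 15.0
```

Scaled: -0.1 cm / 25 = -0.004.

>>> drive_tool(increments="0 0 -0.004 0 0 0;0 0 -0.004 0 0 0")

```text
t: 15.85
eef_pos: [0.5748, -0.2425, 0.2522]
tool_rot: [-0.0, 0.025, 1.0, 0.0]
ft_force: [-0.0, 1.0, -0.5]
gripper_width: 0.114
grip_force: 15.0
```

Scaled: 4 cm / 25 = 0.16, 1 cm / 25 = 0.04.

>>> drive_tool(increments="0 0 0 0 0 0;0 0 0 0 0 0;0 0 0 0 0 0;0 0 0.04 0 0 0;0 0 0.16 0 0 0", jaw=-0.1, grip_force=4)

```text
t: 16.35
eef_pos: [0.5739, -0.2419, 0.2904]
tool_rot: [-0.003, 0.025, 1.0, 0.002]
ft_force: [0.1, -0.2, 0.2]
gripper_width: 0.425
grip_force: 0.0
```

Scaled: 16 cm / 25 = 0.64, 12 cm / 25 = 0.48, -0.28 rad / 1.5708 = -0.1783.

>>> drive_tool(increments="0 0 0.16 0 0 0;0.024 0.16 0.16 0 0 -0.0446;0.048 0.32 0.16 0 0 -0.0891;0.072 0.48 0.16 0 0 -0.1337;0.096 0.64 0.16 0 0 -0.1783")

```text
t: 16.85
eef_pos: [0.5989, -0.0811, 0.3334]
tool_rot: [0.001, 0.166, 0.986, -0.0]
ft_force: [0.4, 0.1, -0.6]
gripper_width: 0.456
grip_force: 0.0
```

Scaled: 20 cm / 25 = 0.8, 16 cm / 25 = 0.64, -0.29 rad / 1.5708 = -0.1846.

>>> drive_tool(increments="0.024 0.16 0 0 0 -0.0446;0.048 0.32 0 0 0 -0.0891;0.072 0.48 0 0 0 -0.1337;0.096 0.64 0 0 0 -0.1592;0.116 0.8 0 0 0 -0.1846")

```text
t: 17.35
eef_pos: [0.628, 0.1192, 0.3332]
tool_rot: [0.001, 0.306, 0.952, 0.0]
ft_force: [0.7, -0.2, 0.2]
gripper_width: 0.449
grip_force: 0.0
```

>>> drive_tool(increments="0.002 0.036 0 0 0 0;0.002 0.036 0 0 0 0;0.002 0.036 -0.04 0 0 0;0.002 0.036 -0.04 0 0 0")

```text
t: 17.75
eef_pos: [0.6277, 0.1249, 0.3208]
tool_rot: [-0.001, 0.306, 0.952, -0.001]
ft_force: [-0.6, 0.4, -0.4]
gripper_width: 0.447
grip_force: 0.0
```

Scaled: -4.5 cm / 25 = -0.18, -3.7 cm / 25 = -0.148.

>>> drive_tool(increments="0 0 -0.08 0 0 0;0 0 -0.148 0 0 0;0 0 -0.18 0 0 0;0 0 -0.18 0 0 0;0 0 -0.18 0 0 0")

```text
t: 18.25
eef_pos: [0.6286, 0.1258, 0.2775]
tool_rot: [0.0, 0.305, 0.952, 0.0]
ft_force: [0.2, -0.2, -0.4]
gripper_width: 0.448
grip_force: 0.0
```

>>> drive_tool(increments="0 0 0 0 0 0;0 0 0 0 0 0;0 0 0 0 0 0;0 0 0 0 0 0;0 0 0 0 0 0", jaw=-1)

```text
t: 18.75
eef_pos: [0.6284, 0.1267, 0.2775]
tool_rot: [0.0, 0.305, 0.952, 0.0]
ft_force: [0.2, 2.6, -0.1]
gripper_width: 0.114
grip_force: 4.0
```

Scaled: 0.15 cm / 25 = 0.006, 0.1 cm / 25 = 0.004.

>>> drive_tool(increments="0 0 0.004 0 0 0;0 0 0.006 0 0 0;0 0 0.006 0 0 0;0 0 0.006 0 0 0", grip_force=6)

```text
t: 19.15
eef_pos: [0.6284, 0.1267, 0.2788]
tool_rot: [0.0, 0.305, 0.952, 0.0]
ft_force: [1.2, 1.3, -0.4]
gripper_width: 0.113
grip_force: 6.0
```

>>> drive_tool(increments="0 0 0 0 0 0")

```text
t: 19.25
eef_pos: [0.6284, 0.1266, 0.2788]
tool_rot: [0.0, 0.305, 0.952, 0.0]
ft_force: [0.9, 0.4, -0.7]
gripper_width: 0.117
grip_force: 6.0
```

Scaled: 0.14 cm / 25 = 0.0056, -0.1 cm / 25 = -0.004.

>>> drive_tool(increments="0.0016 -0.0012 0 0 0 0;0.0032 -0.0024 0 0 0 0;0.0056 -0.004 0 0 0 0;0.0056 -0.004 0 0 0 0")

```text
t: 19.65
eef_pos: [0.6295, 0.1259, 0.2787]
tool_rot: [-0.0, 0.305, 0.952, 0.0]
ft_force: [-0.2, 3.8, 0.9]
gripper_width: 0.118
grip_force: 6.0
```

>>> drive_tool(increments="0 0 0 0 0 0")

```text
t: 19.75
eef_pos: [0.6295, 0.1259, 0.2787]
tool_rot: [-0.0, 0.305, 0.952, 0.0]
ft_force: [-1.2, 3.6, 1.5]
gripper_width: 0.111
grip_force: 6.0
```

Scaled: -0.28 cm / 25 = -0.0112, 0.2 cm / 25 = 0.008.

>>> drive_tool(increments="-0.0032 0.0024 0 0 0 0;-0.0064 0.0048 0 0 0 0;-0.0112 0.008 0 0 0 0;-0.0112 0.008 0 0 0 0")

```text
t: 20.15
eef_pos: [0.6276, 0.1271, 0.279]
tool_rot: [0.001, 0.305, 0.952, -0.0]
ft_force: [3.4, -0.7, -0.9]
gripper_width: 0.114
grip_force: 6.0
```

>>> drive_tool(increments="0 0 0 0 0 0")

```text
t: 20.25
eef_pos: [0.6276, 0.1272, 0.279]
tool_rot: [0.001, 0.305, 0.952, 0.0]
ft_force: [2.7, 0.0, 0.3]
gripper_width: 0.113
grip_force: 6.0
```

Scaled: 0.14 cm / 25 = 0.0056, -0.12 cm / 25 = -0.0048.

>>> drive_tool(increments="0.0056 -0.004 0 0 0 0;0.0056 -0.004 -0.004 0 0 0;0.0056 -0.004 -0.0048 0 0 0;0.0056 -0.004 -0.0048 0 0 0")

```text
t: 20.65
eef_pos: [0.6283, 0.1267, 0.2777]
tool_rot: [-0.0, 0.305, 0.952, 0.0]
ft_force: [1.2, 2.2, 1.2]
gripper_width: 0.117
grip_force: 6.0
```

>>> drive_tool(increments="0 0 0 0 0 0;0 0 0 0 0 0;0 0 0 0 0 0;0 0 0 0 0 0", jaw=-0.1, grip_force=4)

```text
t: 21.05
eef_pos: [0.6281, 0.1263, 0.2772]
tool_rot: [-0.0, 0.305, 0.952, -0.0]
ft_force: [-0.4, -0.3, -0.6]
gripper_width: 0.388
grip_force: 0.0
```

Scaled: -6.33 cm / 25 = -0.2532, 4.5 cm / 25 = 0.18, -0.08 rad / 1.5708 = -0.0509.

>>> drive_tool(increments="0 0 0.08 0 0 0;0 0 0.18 0 0 0;-0.12 0.036 0.18 0 0 0;-0.2532 0.0736 0.18 0 0 -0.0509;-0.2532 0.0736 0.18 0 0 -0.0509")

```text
t: 21.55
eef_pos: [0.5603, 0.1459, 0.322]
tool_rot: [-0.004, 0.342, 0.94, -0.002]
ft_force: [0.1, -0.5, 0.1]
gripper_width: 0.451
grip_force: 0.0
```

Scaled: -4.5 cm / 25 = -0.18, -3.9 cm / 25 = -0.156.

>>> drive_tool(increments="0 0 0 0 0 0;0 0 -0.08 0 0 0;0 0 -0.156 0 0 0;0 0 -0.18 0 0 0;0 0 -0.18 0 0 0")

```text
t: 22.05
eef_pos: [0.5657, 0.1446, 0.2766]
tool_rot: [-0.001, 0.343, 0.939, -0.0]
ft_force: [-0.2, 0.5, 0.3]
gripper_width: 0.451
grip_force: 0.0
```

>>> drive_tool(increments="0 0 0 0 0 0;0 0 0 0 0 0;0 0 0 0 0 0;0 0 0 0 0 0;0 0 0 0 0 0", jaw=-1)

```text
t: 22.55
eef_pos: [0.5652, 0.145, 0.278]
tool_rot: [0.001, 0.343, 0.939, 0.0]
ft_force: [0.9, 0.3, 1.8]
gripper_width: 0.116
grip_force: 4.0
```

Scaled: 0.15 cm / 25 = 0.006, 0.1 cm / 25 = 0.004.

>>> drive_tool(increments="0 0 0.004 0 0 0;0 0 0.006 0 0 0;0 0 0.006 0 0 0;0 0 0.006 0 0 0", grip_force=6)

```text
t: 22.95
eef_pos: [0.5652, 0.145, 0.2792]
tool_rot: [0.0, 0.343, 0.939, 0.0]
ft_force: [1.5, 0.5, 0.6]
gripper_width: 0.117
grip_force: 6.0
```

Scaled: 0.14 cm / 25 = 0.0056, -0.1 cm / 25 = -0.004.

>>> drive_tool(increments="0.0016 -0.0012 0 0 0 0;0.0032 -0.0024 0 0 0 0;0.0056 -0.004 0 0 0 0;0.0056 -0.004 0 0 0 0")

```text
t: 23.35
eef_pos: [0.5662, 0.1442, 0.279]
tool_rot: [-0.0, 0.343, 0.939, 0.0]
ft_force: [-0.8, 3.4, 1.5]
gripper_width: 0.116
grip_force: 6.0
```

>>> drive_tool(increments="0 0 0 0 0 0")

```text
t: 23.45
eef_pos: [0.5662, 0.1442, 0.279]
tool_rot: [-0.0, 0.343, 0.939, 0.0]
ft_force: [-0.3, 2.6, 0.0]
gripper_width: 0.113
grip_force: 6.0
```

Scaled: -0.28 cm / 25 = -0.0112, 0.2 cm / 25 = 0.008.

>>> drive_tool(increments="-0.0032 0.0024 0 0 0 0;-0.0064 0.0048 0 0 0 0;-0.0112 0.008 0 0 0 0;-0.0112 0.008 0 0 0 0")

```text
t: 23.85
eef_pos: [0.5642, 0.1457, 0.2793]
tool_rot: [0.001, 0.343, 0.939, 0.0]
ft_force: [4.1, -0.2, -0.5]
gripper_width: 0.11
grip_force: 6.0
```

>>> drive_tool(increments="0 0 0 0 0 0")

```text
t: 23.95
eef_pos: [0.5642, 0.1457, 0.2793]
tool_rot: [0.001, 0.343, 0.939, 0.0]
ft_force: [2.3, 0.1, -0.8]
gripper_width: 0.115
grip_force: 6.0
```

TR and BR both resist at about 3.5 N each way, so they are firm. I'll put TR back and re-test TL the same way.

Scaled: 0.14 cm / 25 = 0.0056, -0.12 cm / 25 = -0.0048.

>>> drive_tool(increments="0.0056 -0.004 0 0 0 0;0.0056 -0.004 -0.004 0 0 0;0.0056 -0.004 -0.0048 0 0 0;0.0056 -0.004 -0.0048 0 0 0")

```text
t: 24.35
eef_pos: [0.5649, 0.1452, 0.278]
tool_rot: [-0.0, 0.343, 0.939, 0.0]
ft_force: [0.8, 2.2, 2.7]
gripper_width: 0.114
grip_force: 6.0
```

>>> drive_tool(increments="0 0 0 0 0 0;0 0 0 0 0 0;0 0 0 0 0 0;0 0 0 0 0 0", jaw=-0.1, grip_force=4)

```text
t: 24.75
eef_pos: [0.5648, 0.1448, 0.2776]
tool_rot: [-0.0, 0.343, 0.939, -0.0]
ft_force: [-0.5, 0.2, -0.5]
gripper_width: 0.393
grip_force: 0.0
```

Scaled: -7.27 cm / 25 = -0.2908, -5 cm / 25 = -0.2, 0.42 rad / 1.5708 = 0.2674.

>>> drive_tool(increments="0 0 0.08 0 0 0;0 0 0.18 0 0 0;-0.028 -0.1 0.18 0 0 0.0891;-0.06 -0.2 0.18 0 0 0.1783;-0.0872 -0.2908 0.18 0 0 0.2674")

```text
t: 25.25
eef_pos: [0.5427, 0.0715, 0.323]
tool_rot: [-0.0, 0.136, 0.991, -0.0]
ft_force: [-0.0, 0.5, -0.6]
gripper_width: 0.455
grip_force: 0.0
```

Scaled: -4.5 cm / 25 = -0.18, -3.9 cm / 25 = -0.156.

>>> drive_tool(increments="0 0 0 0 0 0;0 0 -0.08 0 0 0;0 0 -0.156 0 0 0;0 0 -0.18 0 0 0;0 0 -0.18 0 0 0")

```text
t: 25.75
eef_pos: [0.5431, 0.0727, 0.277]
tool_rot: [-0.001, 0.14, 0.99, -0.0]
ft_force: [-0.3, 0.0, -0.4]
gripper_width: 0.452
grip_force: 0.0
```

>>> drive_tool(increments="0 0 0 0 0 0;0 0 0 0 0 0;0 0 0 0 0 0;0 0 0 0 0 0;0 0 0 0 0 0", jaw=-1)

```text
t: 26.25
eef_pos: [0.5433, 0.0723, 0.2782]
tool_rot: [0.0, 0.139, 0.99, 0.0]
ft_force: [0.0, 0.1, 0.1]
gripper_width: 0.111
grip_force: 4.0
```

Scaled: 0.15 cm / 25 = 0.006, 0.1 cm / 25 = 0.004.

>>> drive_tool(increments="0 0 0.004 0 0 0;0 0 0.006 0 0 0;0 0 0.006 0 0 0;0 0 0.006 0 0 0", grip_force=6)

```text
t: 26.65
eef_pos: [0.5432, 0.0722, 0.2793]
tool_rot: [-0.0, 0.139, 0.99, -0.0]
ft_force: [0.2, 0.3, -0.3]
gripper_width: 0.113
grip_force: 6.0
```

Scaled: 0.17 cm / 25 = 0.0068, 0.1 cm / 25 = 0.004.

>>> drive_tool(increments="0.002 -0.0006 0 0 0 0;0.004 -0.0012 0 0 0 0;0.0068 -0.002 0 0 0 0;0.0068 -0.002 0 0 0 0")

```text
t: 27.05
eef_pos: [0.5451, 0.0717, 0.2793]
tool_rot: [0.0, 0.139, 0.99, -0.0]
ft_force: [0.3, -0.4, 0.5]
gripper_width: 0.116
grip_force: 6.0
```

>>> drive_tool(increments="0 0 0 0 0 0")

```text
t: 27.15
eef_pos: [0.5449, 0.0717, 0.2793]
tool_rot: [-0.0, 0.139, 0.99, 0.0]
ft_force: [-0.4, 0.5, -0.2]
gripper_width: 0.111
grip_force: 6.0
```

Scaled: -0.34 cm / 25 = -0.0136, -0.2 cm / 25 = -0.008.

>>> drive_tool(increments="-0.004 0.0012 0 0 0 0;-0.008 0.0024 0 0 0 0;-0.0136 0.004 0 0 0 0;-0.0136 0.004 0 0 0 0")

```text
t: 27.55
eef_pos: [0.542, 0.0727, 0.2796]
tool_rot: [0.001, 0.139, 0.99, -0.0]
ft_force: [1.9, -0.6, -1.4]
gripper_width: 0.116
grip_force: 6.0
```

>>> drive_tool(increments="0 0 0 0 0 0")

```text
t: 27.65
eef_pos: [0.542, 0.0726, 0.2795]
tool_rot: [0.001, 0.139, 0.99, 0.0]
ft_force: [2.1, 0.1, -0.5]
gripper_width: 0.116
grip_force: 6.0
```

TL moves freely, so TL and BL are the thin pair. I'll carry TL to well 3.

Scaled: 6.5 cm / 25 = 0.26, 4 cm / 25 = 0.16.

>>> drive_tool(increments="0.0056 -0.0016 0 0 0 0;0.0056 -0.0016 0.02 0 0 0;0.0056 -0.0016 0.08 0 0 0;0.0056 -0.0016 0.16 0 0 0;0.0056 -0.0016 0.26 0 0 0", grip_force=15)

```text
t: 28.15
eef_pos: [0.542, 0.0725, 0.3443]
tool_rot: [-0.002, 0.139, 0.99, -0.0]
ft_force: [0.6, -0.0, 0.3]
gripper_width: 0.109
grip_force: 15.0
```

Scaled: -14 cm / 25 = -0.56, -10 cm / 25 = -0.4, 0.14 rad / 1.5708 = 0.0891.

>>> drive_tool(increments="0 0 0 0 0 0;-0.016 -0.08 0 0 0 0.0191;-0.048 -0.24 0 0 0 0.0382;-0.08 -0.4 0 0 0 0.0637;-0.112 -0.56 0 0 0 0.0891")

```text
t: 28.65
eef_pos: [0.5139, -0.0684, 0.3436]
tool_rot: [-0.001, 0.068, 0.998, 0.0]
ft_force: [0.0, -1.3, 0.4]
gripper_width: 0.112
grip_force: 15.0
```

Scaled: -18 cm / 25 = -0.72, -13.5 cm / 25 = -0.54, 0.08 rad / 1.5708 = 0.0509.

>>> drive_tool(increments="-0.036 -0.18 0 0 0 0.0191;-0.072 -0.36 0 0 0 0.0382;-0.112 -0.54 0 0 0 0.0509;-0.152 -0.72 0 0 0 0.0509;-0.152 -0.72 0 0 0 0.0509")

```text
t: 29.15
eef_pos: [0.476, -0.2528, 0.3439]
tool_rot: [0.0, 0.033, 0.999, -0.001]
ft_force: [0.9, 0.6, -0.3]
gripper_width: 0.111
grip_force: 15.0
```

Scaled: -4 cm / 25 = -0.16, -3 cm / 25 = -0.12.

>>> drive_tool(increments="0 0 -0.06 0 0 0;0 0 -0.12 0 0 0;0 0 -0.16 0 0 0;0 0 -0.16 0 0 0;0 0 -0.16 0 0 0")

```text
t: 29.65
eef_pos: [0.477, -0.2471, 0.3041]
tool_rot: [-0.0, 0.03, 1.0, 0.0]
ft_force: [1.0, -0.0, 0.2]
gripper_width: 0.113
grip_force: 15.0
```

>>> drive_tool(increments="0 0 0 0 0 0;0 0 0 0 0 0")

```text
t: 29.85
eef_pos: [0.4772, -0.2476, 0.305]
tool_rot: [0.001, 0.03, 1.0, -0.0]
ft_force: [-0.1, -0.4, -0.2]
gripper_width: 0.114
grip_force: 15.0
```

Scaled: -2 cm / 25 = -0.08, -0.03 cm / 25 = -0.0012.

>>> drive_tool(increments="0 -0.0012 -0.04 0 0 0;0 -0.0012 -0.068 0 0 0;0 -0.0012 -0.08 0 0 0;0 -0.0012 -0.08 0 0 0")

```text
t: 30.25
eef_pos: [0.4767, -0.2478, 0.2834]
tool_rot: [-0.001, 0.03, 1.0, 0.001]
ft_force: [-0.3, 0.1, -0.3]
gripper_width: 0.111
grip_force: 15.0
```

Scaled: -1.5 cm / 25 = -0.06, -1.3 cm / 25 = -0.052.

>>> drive_tool(increments="0 0 -0.028 0 0 0;0 0 -0.052 0 0 0;0 0 -0.06 0 0 0;0 0 -0.06 0 0 0")

```text
t: 30.65
eef_pos: [0.4768, -0.2479, 0.2688]
tool_rot: [-0.0, 0.03, 1.0, 0.0]
ft_force: [0.1, -0.1, 0.5]
gripper_width: 0.113
grip_force: 15.0
```

Scaled: -1 cm / 25 = -0.04, -0.8 cm / 25 = -0.032.

>>> drive_tool(increments="0 0 -0.016 0 0 0;0 0 -0.032 0 0 0;0 0 -0.04 0 0 0;0 0 -0.04 0 0 0;0 0 -0.04 0 0 0")

```text
t: 31.15
eef_pos: [0.477, -0.248, 0.2593]
tool_rot: [-0.0, 0.03, 1.0, 0.0]
ft_force: [-0.0, -1.2, 0.6]
gripper_width: 0.114
grip_force: 15.0
```

Next: lower the last bit, release, retreat up and back toward the robot side, and look from the side and top cameras.

Scaled: -0.5 cm / 25 = -0.02, -0.3 cm / 25 = -0.012.

>>> drive_tool(increments="0 0 -0.012 0 0 0;0 0 -0.02 0 0 0;0 0 -0.02 0 0 0;0 0 -0.02 0 0 0")

```text
t: 31.55
eef_pos: [0.4771, -0.248, 0.2542]
tool_rot: [0.0, 0.03, 1.0, 0.0]
ft_force: [2.0, 0.3, -0.3]
gripper_width: 0.111
grip_force: 15.0
```

Scaled: -0.05 cm / 25 = -0.002.

>>> drive_tool(increments="0 0 -0.002 0 0 0;0 0 -0.002 0 0 0")

```text
t: 31.75
eef_pos: [0.4771, -0.248, 0.2539]
tool_rot: [0.0, 0.03, 1.0, -0.0]
ft_force: [1.9, 1.4, -0.3]
gripper_width: 0.114
grip_force: 15.0
```

Scaled: 4 cm / 25 = 0.16, 1 cm / 25 = 0.04.

>>> drive_tool(increments="0 0 0 0 0 0;0 0 0 0 0 0;0 0 0 0 0 0;0 0 0.04 0 0 0;0 0 0.16 0 0 0", jaw=-0.1)

```text
t: 32.25
eef_pos: [0.4761, -0.2475, 0.2925]
tool_rot: [-0.003, 0.03, 1.0, 0.002]
ft_force: [-0.0, 0.2, 0.4]
gripper_width: 0.424
grip_force: 0.0
```

Scaled: -12 cm / 25 = -0.48, 9 cm / 25 = 0.36.

>>> drive_tool(increments="0 0 0.12 0 0 0;0 0 0.28 0 0 0;0 -0.12 0.36 0 0 0;0 -0.32 0.36 0 0 0;0 -0.48 0.36 0 0 0")

```text
t: 32.75
eef_pos: [0.477, -0.3695, 0.3865]
tool_rot: [0.001, 0.029, 1.0, -0.002]
ft_force: [0.7, -0.7, -0.6]
gripper_width: 0.452
grip_force: 0.0
```

Scaled: -14 cm / 25 = -0.56, -12 cm / 25 = -0.48.

>>> drive_tool(increments="0 -0.16 0 0 0 0;0 -0.32 0 0 0 0;0 -0.48 0 0 0 0;0 -0.56 0 0 0 0;0 -0.56 0 0 0 0")

```text
t: 33.25
eef_pos: [0.476, -0.511, 0.3842]
tool_rot: [0.0, 0.031, 1.0, -0.001]
ft_force: [-0.4, -0.2, 0.1]
gripper_width: 0.454
grip_force: 0.0
```

```bash
python3 - <<'E'
from h import *
import cv2
t=vision.grab_frame("top")[:,:,::-1];s=vision.grab_frame("side")[:,:,::-1]
a=cv2.resize(t[160:235,170:270],None,fx=4,fy=4,interpolation=cv2.INTER_CUBIC)
b=cv2.resize(t[175:275,345:400],None,fx=3,fy=3,interpolation=cv2.INTER_CUBIC)
c=cv2.resize(s[205:280,170:270],None,fx=4,fy=4,interpolation=cv2.INTER_CUBIC)
d=cv2.resize(s[115:195,275:365],None,fx=3.75,fy=3.75,interpolation=cv2.INTER_CUBIC)
o=np.zeros((600,800,3),np.uint8)
o[:300,:400]=a;o[:300,420:585]=b;o[300:,:400]=c;o[300:300+d.shape[0],420:420+d.shape[1]]=d
cv2.imwrite("pics/end.png",np.clip(o*1.4,0,255).astype(np.uint8))
# predicted collar/top pixels of home pegs in side crop
cs,ct=vision.camera_params("side"),vision.camera_params("top")
for z in(.06,.10):
  P=place([.5022,-.2463,-3.0847],WL[[0,2]],z)
  print(z,(proj(cs,P)-[275,115])*3.75+[420,300],(proj(ct,P)-[345,175])*3+[420,0])
st=manip.read_state();print(st['t'],st['eef_pos'],st['ft_force'])
E
```

```text
0.06 [[488.32166113 428.78819661]
 [621.55421747 479.88271594]] [[490.72947909  56.8689009 ]
 [511.40322108 180.93951763]]
0.1 [[490.61732218 391.73748852]
 [627.77753959 443.61431067]] [[500.91187028  43.98162563]
 [522.62166763 172.78742085]]
33.35 [ 0.47653885 -0.50759295  0.38386287] [ 0.74333306  0.4787965  -0.20857091]
```

View pics/end.png

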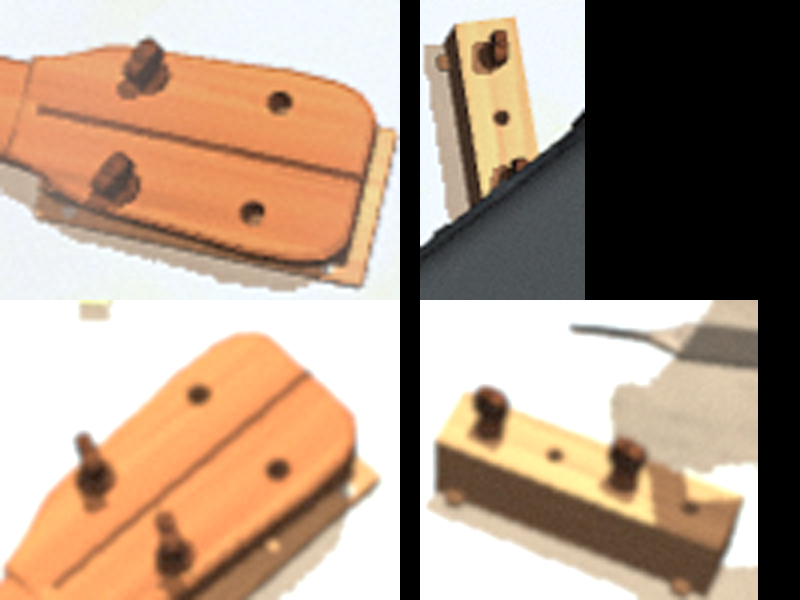

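The picture shows both thin pegs standing in wells 1 and 3, with their tops at (490,391) and (627,443), which match the predicted fully-home pixels. The two firm pegs look unchanged, so I'm handing the job in.

```bash
python3 -c "
from workcell import job_done; print(job_done())"
```

```text
the job is handed in; nothing more can be done
None
```

The two loose pegs (both nearest the headstock's free end) stand home and upright in wells 1 and 3 of the rack, the two firm pegs are back in their own holes, and I have handed the job in; it returned no verdict.

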